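# Turn the leaf of a recipe stand and clip it down

## Robot

A 7-joint arm with a two-finger parallel gripper is mounted at the origin on a cart in front of the work surface, level with it; the furniture and walls round the work are solid. World frame = base frame: x ahead of the robot, y to its left, z up, the work surface at z = 0. Lengths are in m, angles in rad, forces in N, time in s.
With the tool pointing down it reaches from about 0.4 to 0.875 m from the base axis. Payload 19.3 kg.
Tool frame: the origin (TCP) lies midway between the tips of the shut fingers; the grasp point (between the pads) lies r.grasp_offset behind it (r.grasp_offset is the distance from the TCP to the grasp point, in m); z points along the fingers, y is the line along which they close (so a half turn about z gives the same grasp; the last joint's range is limited). The gripper opens to 85 mm and grips with 20 to 120 N. Pads are 22 mm wide; open, the fingers measure 114 mm over their backs; the gripper's body (76 mm by 85 mm) begins 54 mm behind the grasp point. The pads swing forward as they close: fully open they stand 13 mm farther back than shut.
Start: joints at [1.07, 0.521, -0.036, 1.599, 0.021, 1.021, -0.113], TCP at [0.261, -0.568, 0.198] pointing down, gripper open.
Joint ranges: [-2.91, 2.91], [-0.3, 2.13], [-1.5, 1.42], [0.17, 2.43], [-1.26, 4.41], [0.16, 1.93], [-2.52, 2.52]. Speed limits (rad/s): [1.89, 1.89, 2.39, 2.39, 3.01, 3.01, 3.01].

## Interface

Orientations are given as a 3x3 rotation matrix whose columns are the frame's x, y, z axes.
In Python, from rig import r gives the robot as it stands. The module is installed in compiled form; this text tells all that it offers.
- The arm moves only by the tool send_rows, never from a script. Its argument "motion" is a list of rows, each an object with "slide": the shift along the tool's x, y, z in cm, a list of three; "twist": the turn about the tool's z in rad. A call has 1 to 10 rows; each row is the pose to reach, as a shift and turn from the pose commanded when the call began, along the tool's axes at that moment; what a row does not reach only later rows make up. A row lasts 1/12 s, in which the tool goes at most 41.7 mm and 7.16 degrees, less where a joint would pass 70% of its speed; a pose out of reach is approached as far as the arm can. A call with a gripper value outside its range is refused whole. "grip" is the finger opening in cm, from 0 to 8.54, set as the call begins (left out, the last holds). The fingers move at their own pace and stop on an object; "newtons" is the grip in N (left out, the last holds). Time passes only in rows, so rows that repeat a pose let the fingers close. It gives the time, the measured TCP pose, the force, the opening and the grip force at its end, in the units of the state.
- r.get_state(): the state, without advancing time (a new reading comes with each control period).
- r.get_image(name): name is "scene" or "top"; returns the picture (400x640x3 uint8, red, green, blue); there is no depth.
- r.calibration(name): a dict with "fx", "fy", "cx", "cy" (pixels), "extrinsics" (4x4, takes a point from camera to world coordinates). Camera axes: x right, y up, looking along -z (the intrinsics and any distortion apply to the point x, -y, -z); pixel columns grow to the right and rows downward; lengths in m; the calibration is good to about 2 mm. A picture is of the moment at which its call begins. calibration takes no time and is no camera call.
- r.job_done(): hands the job in; it is judged then, once.
Trained networks look in the newest picture that a camera, given by its name, has taken for a name from the list of things; names that differ only in an ending like _2 or _b are one class to them, and where a whole thing is asked for, a point or a joint stands for the part that bears it (a point fixed in the world has none). Each returns a list of dicts, best first, with "p" (0 to 1); they miss things now and then, are a little off and sometimes report something else, mostly with a low value. They report only what shows in the picture. A call takes as long as a camera call.
- r.trace(camera, name): "region" (400x640 bool, what is visible of it) and "box" ([centre column, centre row, width, height] in pixels, round what is visible of it).
The state is a dict: "clock": time; "q": joint angles; "dq": joint speeds; "joint_torque": joint torques, N m; "eef_pos": TCP position; "ee_rot": TCP orientation; "ft_force": force on the tool from outside, world axes, zero at the start; "moment": the same for the moment, N m; "gripper_width": opening from 0.0 (shut) to 1.0 (fully open); "grasp_force": force on a finger pad.
Only numpy, scipy, OpenCV 4.12 (cv2) and the standard library are available. Lean on these libraries where they do the work, as an engineer would, in place of code of your own. Each camera call takes 0.05 s, during which the arm holds its last target. There are 200 camera calls.

## Task

Turn the red-tabbed recipe leaf over the rings so that it lies flat on the left half of the wooden stand and stays held there: first push the right-hand page clip right off the leaf, then swing the leaf over by its tab, then push the left-hand page clip well in over the turned leaf. Do it all with the fingertips or the outside of the fingers: grip nothing, lift nothing off the worktop, leave the stand where it is, and do not disturb the things round it.

Things in the scene. Friction and masses are not known exactly. Their poses are not given: they have to be found in the camera images.
- recipe_stand: Low loose wooden stand, 1.6 kg. Origin: worktop level, mid-spine; x along the spine away from the robot, y to the left half, z up (offsets below in mm in this frame). Board x -106..94, y -125..125, z 24..40; four feet (radius 12) at x -85 and 73, y +-95, open space between. Fixed cards on each half to z 44 (x -80..80, |y| 10..121). Two rings, radius 14, at x -55 and 55, rise to z 62.
- leaf (a joint): Angle of the rigid leaf about the spine axis (along x at y 0, z 46): 0 = flat on the right half, 1.57 = upright, 3.14 = flat on the left half (stops). Cream board, about 0.09 kg, 4 mm thick, x -80..80, reaching 9 to 131 mm off the axis; z 44..48 when flat. Lightly damped: it stays nowhere between, and beyond upright falls over and settles flat in about 1 s.
- tab (a point): Middle of the leaf's red thumb tab, 146 mm off the spine axis, at x 15. The tab is 56 mm long (x -13..43), 4 mm thick and reaches 159 mm off the axis, 34 mm beyond the stand's board: below it 44 mm of free space down to the worktop.
- spine (a point): Point on the spine axis (the leaf's hinge line), level with the tab's middle: x 15, y 0, z 46 mm. Mind the wall cupboards: in the robot's frame they fill x above 0.55 m and y above 0.02 m from 0.45 m over the worktop upward.
- right_clip (a joint): Swing of the right page clip about a vertical pin at x -96, y -85 (front edge): 0 = parked, pointing outward (-y); 1.57 = pointing along +x, over the leaf, which it blocks; stops -0.45 and 1.75; clear of the leaf below about 0.2. Stays where pushed (about 0.5 N at the knob). Flat steel arm 10 mm wide, z 51..56, black knob at its end.
- right_clip_knob (a point): Middle of the right-hand clip's black knob, 16 mm in diameter, z 51 to 75 mm (this point at z 69.5), 62 mm from the clip's pin.
- left_clip (a joint): Swing of the left page clip, the mirror image, on a pin at x -96, y 85: 0 = parked, pointing outward (+y); 1.57 = pointing along +x, over the left half; same stops, arm, heights and friction. It passes 3 mm above a leaf lying flat.
- left_clip_knob (a point): Middle of the left-hand clip's black knob, 16 mm in diameter, z 51 to 75 mm (this point at z 69.5), 62 mm from the clip's pin.
- salt_shaker: Salt shaker with a grey top, 44 mm wide, 90 mm tall, standing behind the stand; bystander, not to be disturbed. Origin: the centre of its underside, z up.
- spice_a: Spice jar with a black cap, 41 mm wide, 105 mm tall, standing behind the stand; bystander, not to be disturbed. Origin: the centre of its underside, z up.
- spice_c: Spice jar with a black cap, 41 mm wide, 105 mm tall, the rightmost of the row behind the stand; bystander, not to be disturbed. Origin: the centre of its underside, z up.
- day_mug: Blue mug, 80 mm wide, 94 mm tall, 119 mm over its handle, standing left of the stand; bystander, not to be disturbed. Origin: the centre of its underside, z up.
- lemon: Lemon, 72 x 57 x 58 mm, lying left of the stand; bystander, not to be disturbed. Origin: the centre of its underside, z up.
- teaspoon: Teaspoon, 130 x 27 x 11 mm, lying in front of the stand; bystander, not to be disturbed. Origin: the centre of its underside, z up.
- coffee_scoop: Black plastic coffee scoop, 46 x 79 x 32 mm, lying at the front left; bystander, not to be disturbed. Origin: the centre of its underside, z up.

How it is judged:
By the outcome, as a careful person would: the job done as asked, in the order asked, and still so for the second after the job is handed in, with the robot touching nothing.
It also fails if it takes over 58 s, if anything falls off the work surface, if the arm or the gripper's body presses on something with over 40 N, if the wrist force passes 120 N, or if a joint passes its speed limit or range.

## Working session

There is one attempt and no reset: what is moved stays moved. The work goes in short steps, Python scripts to look and compute and a tool call to move; the robot and the scene stay as the last step left them, time stands still between calls to the robot, and variables do not carry over. Pictures are saved under pics/ and viewed, at most 10 in all, crops included, and the job is handed in when it is done.

Besides the shell and the picture viewer there is one more tool, called after "Emit:" as name(argument=value, ...) on one line, values as JSON. send_rows: Moves the arm, as the interface text tells. Its arguments: {"type":"object","properties":{"motion":{"type":"array"},"grip":{"type":"number"},"newtons":{"type":"number"}},"required":["motion"]}

```bash
mkdir -p pics; cat > h.py <<'E'
import numpy as np, cv2
from rig import r
def proj(cam,P):
    c=r.calibration(cam);E=np.array(c["extrinsics"]);P=np.atleast_2d(P)
    q=(P-E[:3,3])@E[:3,:3]
    return np.c_[c["cx"]+c["fx"]*q[:,0]/-q[:,2], c["cy"]-c["fy"]*q[:,1]/-q[:,2]]
def ray(cam,uv,z):
    c=r.calibration(cam);E=np.array(c["extrinsics"])
    d=E[:3,:3]@np.array([(uv[0]-c["cx"])/c["fx"],-(uv[1]-c["cy"])/c["fy"],-1])
    o=E[:3,3];return o+d*(z-o[2])/d[2]
def snap(cam,f):
    im=r.get_image(cam);cv2.imwrite("pics/"+f,im[...,::-1]);return im
E
python3 - <<'E'
from h import *
snap("top","t0.png");snap("scene","s0.png")
print({k:v for k,v in r.calibration("top").items()}, r.grasp_offset)
for n,z in [("recipe_stand",.04),("tab",.046),("right_clip_knob",.0695),("left_clip_knob",.0695),("salt_shaker",.05),("spice_a",.05),("spice_c",.05),("day_mug",.05),("lemon",.03),("teaspoon",.005),("coffee_scoop",.01)]:
    for cam in ("top","scene"):
        for d in r.trace(cam,n)[:2]:
            b=d["box"];print(n,cam,round(d["p"],2),np.round(b),np.round(ray(cam,b[:2],z),3))
s=r.get_state();print(s["clock"],s["eef_pos"],s["ee_rot"])
E
```

```text
{'fx': 391.3587084733886, 'fy': 391.3587084733886, 'cx': 321.90113605472015, 'cy': 196.43642858261012, 'extrinsics': array([[-0.00596874,  0.99054623, -0.13704938,  0.41980429],
       [-0.99987186, -0.00387597,  0.01553202, -0.02492398],
       [ 0.01485399,  0.13712453,  0.99044244,  1.02760208],
       [ 0.        ,  0.        ,  0.        ,  1.        ]])} 0.0187
recipe_stand top 0.77 [363. 203. 134.  97.] [ 0.539 -0.145  0.04 ]
recipe_stand scene 0.86 [342. 209. 103.  50.] [ 0.518 -0.109  0.04 ]
tab top 0.74 [400. 206.  65.  68.] [ 0.53  -0.238  0.046]
tab scene 0.72 [357. 193.  56.  24.] [ 0.535 -0.222  0.046]
salt_shaker top 0.71 [366. 145.  22.  18.] [ 0.689 -0.154  0.05 ]
salt_shaker scene 0.63 [301. 189.  14.  23.] [ 0.698 -0.149  0.05 ]
spice_a top 0.69 [391. 149.  17.  22.] [ 0.678 -0.219  0.05 ]
spice_a top 0.67 [415. 151.  24.  24.] [ 0.672 -0.28   0.05 ]
spice_a scene 0.82 [329. 175.  17.  24.] [ 0.693 -0.305  0.05 ]
spice_a scene 0.71 [319. 181.  14.  28.] [ 0.688 -0.237  0.05 ]
spice_c top 0.69 [391. 149.  17.  22.] [ 0.678 -0.219  0.05 ]
spice_c top 0.67 [415. 151. 
[... 405 characters left out ...]
n scene 0.63 [292. 231.  22.  23.] [0.563 0.073 0.03 ]
lemon scene 0.61 [357. 194.  58.  21.] [ 0.551 -0.252  0.03 ]
teaspoon top 0.79 [350. 256.  44.  17.] [ 0.406 -0.112  0.005]
teaspoon top 0.31 [293. 146.  49.  40.] [0.698 0.035 0.005]
coffee_scoop top 0.68 [201. 262.  28.  34.] [0.393 0.268 0.01 ]
coffee_scoop top 0.5 [315. 226.  33.  11.] [ 0.483 -0.022  0.01 ]
coffee_scoop scene 0.85 [302. 291.  30.  26.] [0.389 0.262 0.01 ]
coffee_scoop scene 0.41 [321. 180.  16.  30.] [ 0.747 -0.334  0.01 ]
1.2 [ 0.26095545 -0.56791748  0.19786281] [[ 9.08669380e-01  4.17516417e-01 -1.21564740e-05]
 [ 4.17516417e-01 -9.08669380e-01  2.03077958e-05]
 [-2.56737761e-06 -2.35285997e-05 -1.00000000e+00]]
```

View pics/t0.png

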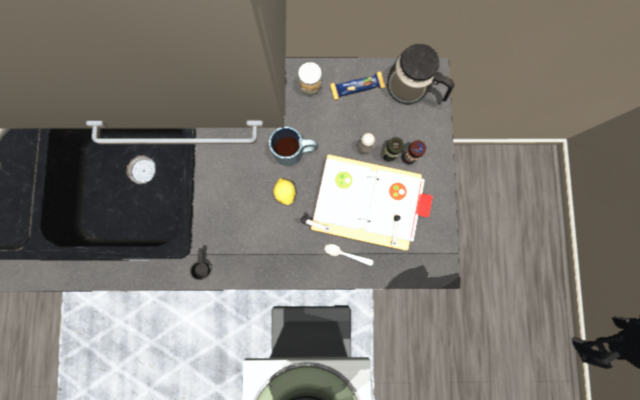

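View pics/s0.png

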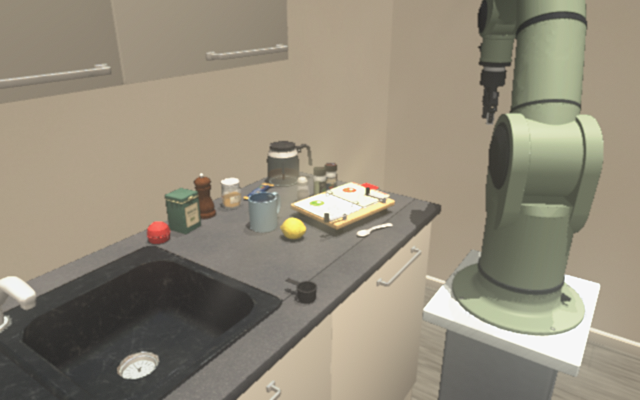

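Top view: stand rotated about 10° around (368,203), red tab at (425,205), right knob at about (397,218), left knob at (308,219), spoon in front at (349,256). I'll enlarge it to fit the stand pose.

```bash
python3 - <<'E'
from h import *
im=cv2.imread("pics/t0.png");c=im[140:270,295:445];cv2.imwrite("pics/c0.png",cv2.resize(c,None,fx=5,fy=4.6*5/4.6*0.9,interpolation=cv2.INTER_CUBIC)[:600])
hsv=cv2.cvtColor(im,cv2.COLOR_BGR2HSV)
# red tab
m=cv2.inRange(hsv,(0,150,100),(10,255,255))|cv2.inRange(hsv,(172,150,100),(180,255,255))
n,l,st,ce=cv2.connectedComponentsWithStats(m)
print([(s,ce[i]) for i,s in enumerate(st) if i and s[4]>20])
# board + cards + tab mask
m2=((hsv[...,2]>150)).astype(np.uint8)
n,l,st,ce=cv2.connectedComponentsWithStats(m2)
i=l[203,350];mm=(l==i).astype(np.uint8);print(st[i])
cn=max(cv2.findContours(mm,0,2)[0],key=cv2.contourArea)
print(cv2.minAreaRect(cn), cv2.approxPolyDP(cn,5,True)[:,0].tolist())
E
```

```text
[(array([417, 194,  15,  23, 255], dtype=int32), array([424.14901961, 204.96470588]))]
[ 306  154  128   97 8355]
((371.0956726074219, 202.75994873046875), (119.89530181884766, 79.19377136230469), 12.26477336883545) [[327, 154], [313, 219], [306, 223], [312, 230], [407, 250], [417, 216], [430, 214], [433, 196], [422, 192], [422, 175]]
```

View pics/c0.png

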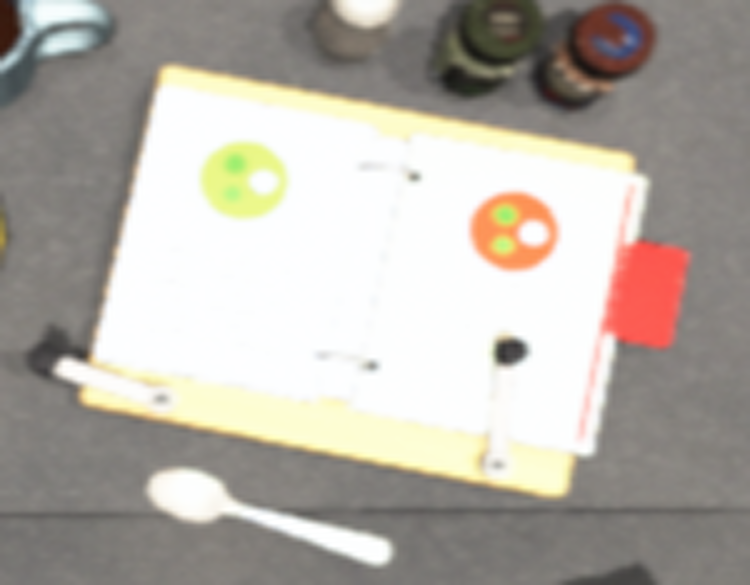

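Crop shows board corners, pins, knobs (right (397,218), left (304,219)) and tab clearly; fitting the pose.

```bash
cat >> h.py <<'E'
def stand(p,X):
    x,y,a=p;X=np.atleast_2d(X)/1000.
    return np.c_[x+np.cos(a)*X[:,0]-np.sin(a)*X[:,1], y+np.sin(a)*X[:,0]+np.cos(a)*X[:,1], X[:,2]]
E
python3 - <<'E'
from h import *
from scipy.optimize import least_squares
L=np.array([[94,125,40],[94,-125,40],[-106,125,40],[-106,-125,40],[-96,85,56],[-96,-85,56],[15,-146,48]])
C=np.array([[163,67],[634,155],[80,403],[567,495],[163,398],[495,464],[650,294]])
uv=C/[5,4.5]+[295,140]
s=least_squares(lambda p:(proj("top",stand(p,L))-uv).ravel(),[.54,-.15,-.2],loss="soft_l1")
p=s.x;print(p,np.round(s.fun.reshape(-1,2),1))
for n,k,sg in (("R",[512,350],-1),("L",[45,358],1)):
    kuv=np.array(k)/[5,4.5]+[295,140]
    f=lambda t:np.array([-96+62*np.sin(t[0]),sg*(85+62*np.cos(t[0])),70])
    t=least_squares(lambda t:(proj("top",stand(p,f(t)))-kuv).ravel(),[1. if sg<0 else .1])
    print(n,t.x,t.fun,stand(p,f(t.x)))
g=lambda X:np.round(stand(p,X),3)
print("tab",g([15,-146,46]),"tipend",g([15,-159,46]),"pins",g([-96,85,56]),g([-96,-85,56]),"spine",g([15,0,46]))
E
```

```text
[ 0.54875057 -0.156647   -0.21668189] [[-0.4 -1. ]
 [ 0.2 -0.4]
 [-0.3  0.1]
 [-0.2  0.6]
 [-0.3  0.3]
 [ 0.5  0.1]
 [ 0.6 -0.2]]
R [1.68646966] [-0.00779875  0.0808878 ] [[ 0.49840522 -0.2252722   0.07      ]]
L [0.15123489] [-0.25117183 -0.09692954] [[0.49556928 0.00485532 0.07      ]]
tab [[ 0.532 -0.302  0.046]] tipend [[ 0.529 -0.315  0.046]] pins [[ 0.473 -0.053  0.056]] [[ 0.437 -0.219  0.056]] spine [[ 0.563 -0.16   0.046]]
```

```bash
cat >> h.py <<'E'
P0=np.array([0.54875,-0.15665,-0.21668])
def slides(pts):
    "stand-frame mm points -> slides (cm) from the present pose in tool axes"
    s=r.get_state();R=np.array(s["ee_rot"]);T=stand(P0,np.array(pts,float))
    print(s["clock"],np.round(s["eef_pos"],4),np.round(s["ft_force"],2));print(np.round((T-s["eef_pos"])@R*100,2).tolist())
def where():
    s=r.get_state();d=np.array(s["eef_pos"])-[P0[0],P0[1],0];c,n=np.cos(P0[2]),np.sin(P0[2])
    return np.round([1000*(c*d[0]+n*d[1]),1000*(-n*d[0]+c*d[1]),1000*d[2]],1)
E
python3 - <<'E'
from h import *
slides([[-34,-44,120]])
E
```

```text
1.2 [ 0.261  -0.5679  0.1979] [-0.17 -0.4  -0.12]
[[37.96, -23.9, 7.79]]
```

Emit:
send_rows(motion=[{"slide": [3.4,-2.1,0],"twist": -0.12},{"slide": [6.8,-4.2,0],"twist": -0.24},{"slide": [10.2,-6.4,0],"twist": -0.36},{"slide": [13.6,-8.5,0],"twist": -0.48},{"slide": [17.0,-10.7,0],"twist": -0.6},{"slide": [20.4,-12.8,0],"twist": -0.72},{"slide": [23.8,-15,0],"twist": -0.84},{"slide": [27.2,-17.1,0],"twist": -0.923},{"slide": [30.6,-19.2,1],"twist": -0.923},{"slide": [34,-21.4,3],"twist": -0.923}], grip=0)

```text
clock: 2.03
eef_pos: [0.4809, -0.2327, 0.1709]
ee_rot: [[0.215, 0.977, 0.003], [0.977, -0.215, -0.001], [-0.001, 0.004, -1.0]]
ft_force: [1.6, -0.7, -0.3]
gripper_width: 0.0
grasp_force: 0.0
```

```bash
python3 - <<'E'
from h import *
import numpy as np
print(where()); print(np.round(r.get_state()["ee_rot"],3))
t=np.array([1.68,1.4,1.1,.8,.5,.25,.05,-.05])
slides([[-34,-44,120],[-34,-44,60]]+[[-96+62*np.sin(a)+8*np.cos(a)+14.5*min(1,1.6*max(np.cos(a),0)), -(85+62*np.cos(a))+8*np.sin(a)+11*min(1,1.6*max(np.sin(a),0)),60] for a in t])
E
```

```text
[-49.9 -88.8 170.9]
[[ 0.215  0.977  0.003]
 [ 0.977 -0.215 -0.001]
 [-0.001  0.004 -1.   ]]
2.0333 [ 0.4809 -0.2327  0.1709] [ 1.57 -0.67 -0.33]
[[4.49, 1.58, 5.09], [4.49, 1.55, 11.09], [2.96, 1.43, 11.09], [1.22, 1.99, 11.09], [-0.61, 2.29, 11.09], [-2.26, 1.81, 11.09], [-3.82, 0.48, 11.09], [-4.98, -0.89, 11.09], [-5.67, -2.09, 11.08], [-5.84, -2.71, 11.08]]
```

Emit:
send_rows(motion=[{"slide": [2.2,0.8,2.5],"twist": 0},{"slide": [4.3,1.4,5],"twist": 0},{"slide": [4.3,1.4,7],"twist": 0},{"slide": [4.3,1.4,7],"twist": 0},{"slide": [4.3,1.4,7],"twist": 0}])

```text
clock: 2.45
eef_pos: [0.5013, -0.1953, 0.0993]
ee_rot: [[0.215, 0.977, -0.002], [0.977, -0.215, 0.0], [-0.0, -0.002, -1.0]]
ft_force: [-0.1, -1.1, 1.5]
gripper_width: 0.0
grasp_force: 0.0
```

```bash
python3 - <<'E'
from h import *
import numpy as np
print(where())
t=np.array([1.68,1.4,1.1,.8,.5,.25,.05,-.05])
slides([[-34,-44,60]]+[[-96+62*np.sin(a)+8*np.cos(a)+14.5*min(1,1.6*max(np.cos(a),0)), -(85+62*np.cos(a))+8*np.sin(a)+11*min(1,1.6*max(np.sin(a),0)),60] for a in t])
snap("top","t1.png")
E
```

```text
[-38.  -47.9  99.3]
2.45 [ 0.5013 -0.1953  0.0993] [-0.09 -1.06  1.51]
[[0.39, 0.41, 3.92], [-1.14, 0.29, 3.93], [-2.87, 0.85, 3.92], [-4.71, 1.15, 3.92], [-6.35, 0.67, 3.92], [-7.92, -0.66, 3.93], [-9.08, -2.03, 3.93], [-9.77, -3.23, 3.93], [-9.94, -3.85, 3.93]]
```

View pics/t1.png

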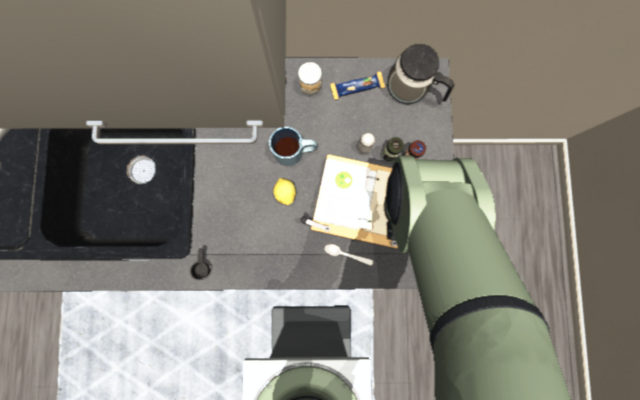

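The arm hides the right half from above; the poses stay as measured. Descending and pushing the right clip out.

Emit:
send_rows(motion=[{"slide": [0.4,0.4,2.5],"twist": 0},{"slide": [0.4,0.4,3.9],"twist": 0},{"slide": [-0.4,0.3,3.9],"twist": 0},{"slide": [-1.2,0.3,3.9],"twist": 0},{"slide": [-2.0,0.6,3.9],"twist": 0},{"slide": [-2.9,0.9,3.9],"twist": 0},{"slide": [-3.8,1.0,3.9],"twist": 0},{"slide": [-4.7,1.1,3.9],"twist": 0},{"slide": [-5.5,0.9,3.9],"twist": 0},{"slide": [-6.3,0.7,3.9],"twist": 0}])

```text
clock: 3.33
eef_pos: [0.4947, -0.2592, 0.0605]
ee_rot: [[0.216, 0.976, 0.0], [0.976, -0.216, -0.0], [-0.0, 0.0, -1.0]]
ft_force: [-0.5, 0.3, 0.4]
gripper_width: -0.002
grasp_force: 0.0
```

```bash
python3 - <<'E'
from h import *
t=np.array([.8,.5,.25,.05,-.05])
print(where())
slides([[-96+62*np.sin(a)+8*np.cos(a)+14.5*min(1,1.6*max(np.cos(a),0)), -(85+62*np.cos(a))+8*np.sin(a)+11*min(1,1.6*max(np.sin(a),0)),60] for a in t])
E
```

```text
[ -30.8 -111.8   60.5]
3.3333 [ 0.4947 -0.2592  0.0605] [-0.48  0.25  0.39]
[[0.03, -0.07, 0.05], [-1.54, -1.4, 0.05], [-2.7, -2.76, 0.05], [-3.39, -3.96, 0.05], [-3.56, -4.58, 0.05]]
```

Emit:
send_rows(motion=[{"slide": [-0.8,-0.7,0],"twist": 0},{"slide": [-1.5,-1.4,0],"twist": 0},{"slide": [-2.1,-2.1,0],"twist": 0},{"slide": [-2.7,-2.8,0],"twist": 0},{"slide": [-3.1,-3.4,0],"twist": 0},{"slide": [-3.4,-4.0,0],"twist": 0},{"slide": [-3.5,-4.6,0],"twist": 0},{"slide": [-3.5,-4.6,0],"twist": 0},{"slide": [-3.5,-3.2,0],"twist": 0},{"slide": [-3.5,-3.0,-3],"twist": 0}])

```text
clock: 4.17
eef_pos: [0.4578, -0.2845, 0.087]
ee_rot: [[0.214, 0.977, -0.004], [0.977, -0.214, 0.003], [0.002, -0.005, -1.0]]
ft_force: [-0.2, 1.3, -1.2]
gripper_width: 0.003
grasp_force: 0.0
```

```bash
python3 - <<'E'
from h import *
print(where())
slides([[15,-190,100],[15,-190,28],[15,-170,28]])
E
```

```text
[ -61.4 -144.4   87. ]
4.1667 [ 0.4578 -0.2845  0.087 ] [-0.25  1.25 -1.21]
[[-4.56, 7.63, -1.35], [-4.58, 7.66, 5.85], [-2.58, 7.66, 5.86]]
```

Emit:
send_rows(motion=[{"slide": [-2.5,3,-1.4],"twist": 0},{"slide": [-4.8,5.5,-1.4],"twist": 0},{"slide": [-4.8,7.7,-1.2],"twist": 0},{"slide": [-4.8,7.7,1],"twist": 0},{"slide": [-4.8,7.7,3.5],"twist": 0},{"slide": [-4.8,7.7,5.6],"twist": 0},{"slide": [-4.8,7.7,5.6],"twist": 0},{"slide": [-4.8,7.7,5.6],"twist": 0}])

```text
clock: 4.83
eef_pos: [0.523, -0.3486, 0.0341]
ee_rot: [[0.215, 0.977, -0.001], [0.977, -0.215, 0.001], [0.001, -0.001, -1.0]]
ft_force: [-0.2, 0.1, 0.3]
gripper_width: 0.004
grasp_force: 0.0
```

```bash
python3 - <<'E'
from h import *
print(where())
a=snap("scene","s1.png");b=snap("top","t2.png")
o=np.vstack([cv2.resize(a[150:250,270:430],(800,500))[:,:,::-1]])
cv2.imwrite("pics/s1c.png",o)
u=proj("scene",stand(P0,[[-96,-147,70],[-34,-85,70],[-96,-85,56],[15,-159,46]]));print(np.round((u-[270,150])*5))
slides([[15,-172,28]])
E
```

```text
[  16.1 -193.    34.1]
[[639. 190.]
 [496. 189.]
 [573. 238.]
 [513. 174.]]
4.9333 [ 0.5239 -0.3495  0.0358] [ 0.12 -0.6   0.2 ]
[[2.17, -0.22, 0.78]]
```

View pics/s1c.png

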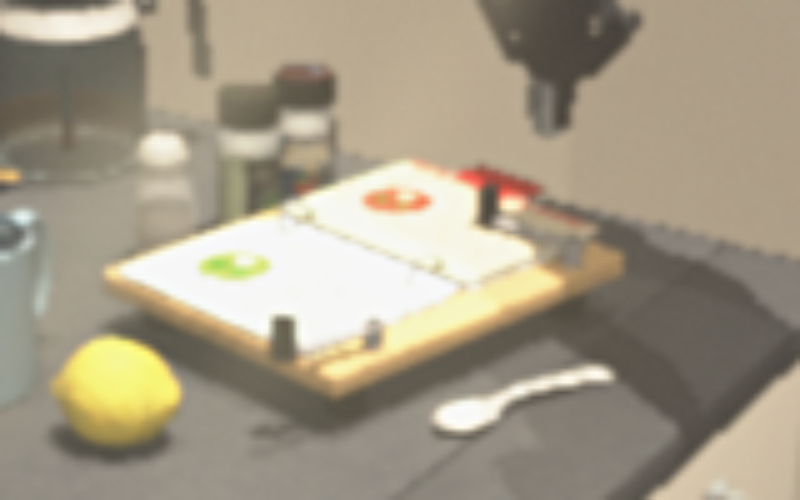

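The crop shows the right knob at crop (487,200), still over the leaf: the clip was missed. The fingertip at crop (548,130) looks higher than it should be, so I'll check that.

```bash
python3 - <<'E'
from h import *
print(where())
for z in (28,34,60,80,100): print(z,np.round((proj("scene",stand(P0,[[15.5,-193,z]]))-[270,150])*5))
f=lambda t,z:[-96+62*np.sin(t),-(85+62*np.cos(t)),z]
print(np.round((proj("scene",stand(P0,[f(1.69,51),f(1.69,75),f(1.4,75),[94,125,40],[-106,125,40],[-106,-125,40],[94,-125,40]]))-[270,150])*5))
b=cv2.imread("pics/t2.png")[130:270,280:460];cv2.imwrite("pics/t2c.png",cv2.resize(b,(720,560),interpolation=cv2.INTER_CUBIC))
print(np.round((proj("top",stand(P0,[f(1.69,75),f(0,75),[15,-193,35]]))-[280,130])*4))
E
```

```text
[  17.2 -193.7   35.8]
28 [[545. 187.]]
34 [[546. 178.]]
60 [[548. 142.]]
80 [[549. 113.]]
100 [[550.  84.]]
[[487. 221.]
 [489. 184.]
 [509. 177.]
 [101. 267.]
 [337. 372.]
 [627. 249.]
 [390. 165.]]
[[471. 351.]
 [565. 474.]
 [649. 318.]]
```

View pics/t2c.png

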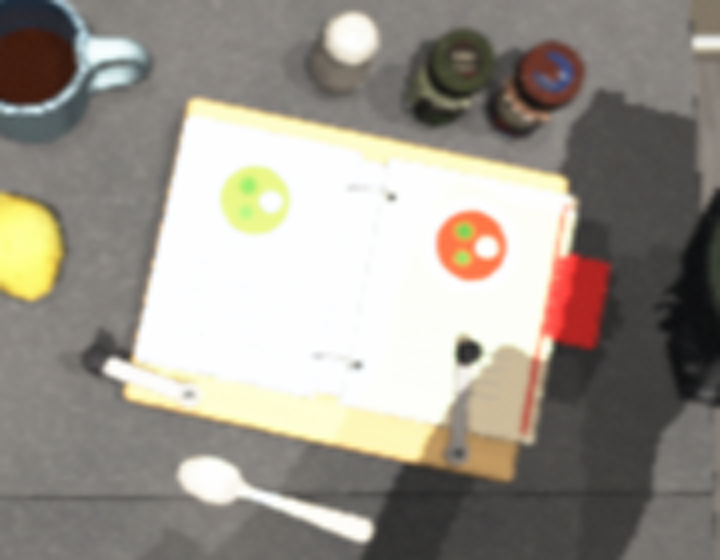

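Top view: knob at (468,350) is still at its starting pose. The stand fit agrees, so I'll re-check the fingertip height now that the arm is at rest.

```bash
python3 - <<'E'
from h import *
print(where(),r.get_state()["q"],r.get_state()["gripper_width"])
a=snap("scene","s2.png")
o=cv2.resize(a[90:200,330:450],(720,600),interpolation=cv2.INTER_CUBIC)[:,:,::-1];o=np.ascontiguousarray(o)
for z in (34,68):
    u=(proj("scene",stand(P0,[[17,-193,z]]))-[330,90])[0]*[6,600/110]; print(z,u)
cv2.imwrite("pics/s2c.png",o)
E
```

```text
[  17.2 -193.7   35.8] [ 0.68992218  0.7397572  -0.29463986  1.69256357  0.29093119  0.75094329
  0.03741121] -0.0007092549565900986
34 [292.93514817 521.19223903]
68 [295.68696551 468.70449877]
```

View pics/s2c.png

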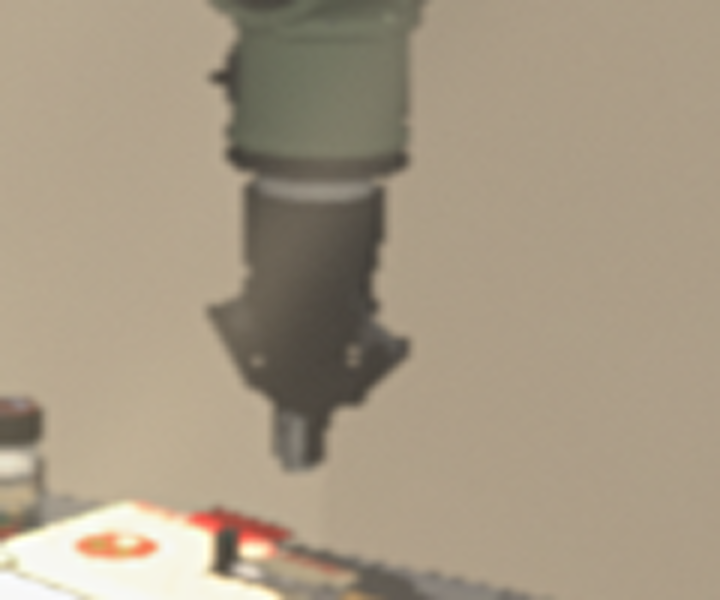

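The fingertip sits at crop row 468, which is about z 68 mm against a reported 35, so the true tips are about 33 mm behind the reported TCP. I'll lower to a height that's safe either way and confirm.

Emit:
send_rows(motion=[{"slide": [0,0,1.5],"twist": 0},{"slide": [0,0,3],"twist": 0},{"slide": [0,0,3],"twist": 0},{"slide": [0,0,3],"twist": 0}])

```text
clock: 5.32
eef_pos: [0.5233, -0.3494, 0.0052]
ee_rot: [[0.215, 0.977, 0.0], [0.977, -0.215, -0.0], [-0.0, 0.0, -1.0]]
ft_force: [-0.5, 0.0, 0.1]
gripper_width: 0.001
grasp_force: 0.0
```

```bash
python3 - <<'E'
from h import *
print(where())
a=snap("scene","s3.png")
o=cv2.resize(a[140:220,330:430],(750,600),interpolation=cv2.INTER_CUBIC)[:,:,::-1];o=np.ascontiguousarray(o)
w=where()
for z in (w[2],w[2]+33):
    print(z,(proj("scene",stand(P0,[[w[0],w[1],z]]))-[330,140])[0]*7.5)
cv2.imwrite("pics/s3c.png",o)
E
```

```text
[  16.6 -193.8    5.2]
5.7 [364.66395327 400.27719338]
38.7 [367.9652205  331.23129873]
```

View pics/s3c.png

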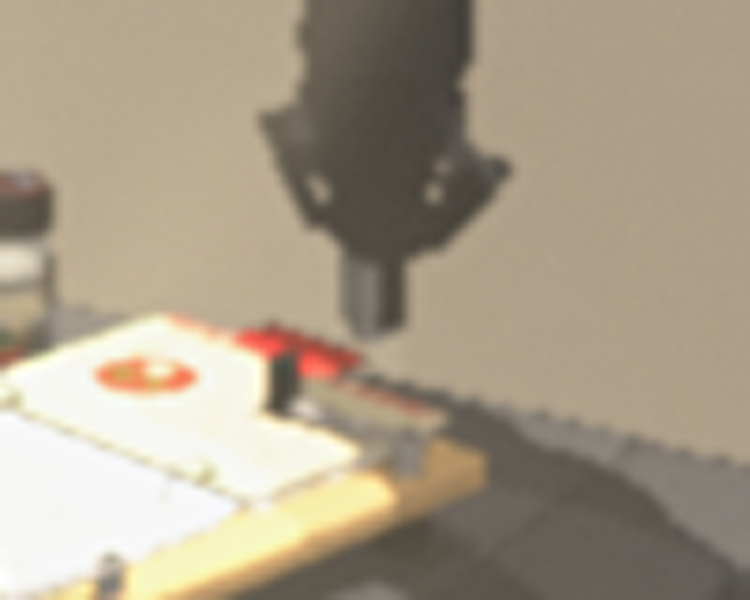

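Tip at row 335, about z 37 mm, which confirms the 32 mm offset. Back to the right clip with corrected heights.

```bash
sed -i 's/T=stand(P0,np.array(pts,float))/T=stand(P0,np.array(pts,float)-[0,0,32])/; s/1000\*d\[2\]\]/1000*d[2]+32]/' h.py; python3 - <<'E'
from h import *
print(where());slides([[17,-194,105],[-34,-42,105],[-34,-42,62]])
E
```

```text
[  17.  -193.9   37.7]
5.3667 [ 0.5236 -0.3496  0.0057] [ 0.1   0.37 -0.22]
[[-0.01, 0.01, -6.73], [15.18, -5.09, -6.74], [15.19, -5.1, -2.44]]
```

Emit:
send_rows(motion=[{"slide": [0,0,-3.5],"twist": 0},{"slide": [0,0,-6.7],"twist": 0},{"slide": [3.8,-1.3,-6.7],"twist": 0},{"slide": [7.6,-2.6,-6.7],"twist": 0},{"slide": [11.4,-3.9,-6.7],"twist": 0},{"slide": [15.2,-5.1,-6.7],"twist": 0},{"slide": [15.2,-5.1,-6.7],"twist": 0},{"slide": [15.2,-5.1,-4.5],"twist": 0},{"slide": [15.2,-5.1,-2.5],"twist": 0},{"slide": [15.2,-5.1,-2.5],"twist": 0}])

```text
clock: 6.2
eef_pos: [0.5052, -0.1895, 0.0281]
ee_rot: [[0.215, 0.977, -0.002], [0.977, -0.215, 0.0], [0.0, -0.002, -1.0]]
ft_force: [-1.2, 1.6, -0.8]
gripper_width: 0.001
grasp_force: 0.0
```

```bash
python3 - <<'E'
from h import *
t=np.array([1.68,1.4,1.1,.8,.5,.25,.05,-.05])
print(where())
slides([[-96+62*np.sin(a)+8*np.cos(a)+14.5*min(1,1.6*max(np.cos(a),0)), -(85+62*np.cos(a))+8*np.sin(a)+11*min(1,1.6*max(np.sin(a),0)),62] for a in t])
E
```

```text
[-35.5 -41.5  60.1]
6.2 [ 0.5052 -0.1895  0.0281] [-1.22  1.63 -0.79]
[[-1.78, 0.02, -0.19], [-3.52, 0.59, -0.19], [-5.35, 0.89, -0.19], [-7.0, 0.4, -0.19], [-8.57, -0.93, -0.19], [-9.73, -2.3, -0.19], [-10.42, -3.5, -0.18], [-10.58, -4.12, -0.18]]
```

Emit:
send_rows(motion=[{"slide": [-0.9,0.0,0],"twist": 0},{"slide": [-1.8,0.0,0],"twist": 0},{"slide": [-2.6,0.3,0],"twist": 0},{"slide": [-3.5,0.6,0],"twist": 0},{"slide": [-4.4,0.8,0],"twist": 0},{"slide": [-5.3,0.9,0],"twist": 0},{"slide": [-6.2,0.7,0],"twist": 0},{"slide": [-7.0,0.4,0],"twist": 0},{"slide": [-7.8,-0.2,0],"twist": 0},{"slide": [-8.5,-0.9,0],"twist": 0}])

```text
clock: 7.03
eef_pos: [0.4781, -0.2717, 0.0294]
ee_rot: [[0.215, 0.977, -0.0], [0.977, -0.215, 0.0], [0.0, -0.0, -1.0]]
ft_force: [0.0, 0.7, 0.2]
gripper_width: 0.001
grasp_force: 0.3
```

Emit:
send_rows(motion=[{"slide": [-0.6,-0.7,0],"twist": 0},{"slide": [-1.2,-1.4,0],"twist": 0},{"slide": [-1.6,-2.0,0],"twist": 0},{"slide": [-1.9,-2.6,0],"twist": 0},{"slide": [-2.0,-3.2,0],"twist": 0},{"slide": [-2.0,-3.5,0],"twist": 0},{"slide": [-2.0,-3.5,0],"twist": 0},{"slide": [-2.0,-2.0,0],"twist": 0},{"slide": [-3,0,-2],"twist": 0},{"slide": [-5,3,-2],"twist": 0}])

```text
clock: 7.87
eef_pos: [0.499, -0.3248, 0.0521]
ee_rot: [[0.212, 0.977, 0.001], [0.977, -0.212, 0.0], [0.0, 0.001, -1.0]]
ft_force: [1.6, -0.6, 0.4]
gripper_width: 0.001
grasp_force: 0.0
```

```bash
python3 - <<'E'
from h import *
print(where())
slides([[15,-190,105],[15,-190,28],[15,-172,28]])
E
```

```text
[ -12.5 -174.9   84.1]
7.8667 [ 0.499  -0.3248  0.0521] [ 1.63 -0.6   0.44]
[[-1.52, 2.75, -2.09], [-1.52, 2.74, 5.61], [0.28, 2.74, 5.62]]
```

Emit:
send_rows(motion=[{"slide": [-1.5,2.7,0],"twist": 0},{"slide": [-1.8,2.7,2.5],"twist": 0},{"slide": [-1.8,2.7,5.3],"twist": 0},{"slide": [-1.8,2.7,5.3],"twist": 0},{"slide": [-1.8,2.7,5.3],"twist": 0}])

```text
clock: 8.28
eef_pos: [0.5194, -0.3486, -0.0043]
ee_rot: [[0.215, 0.977, -0.002], [0.977, -0.215, 0.002], [0.001, -0.002, -1.0]]
ft_force: [0.1, 0.9, 0.1]
gripper_width: 0.003
grasp_force: 0.0
```

```bash
cat > clip.py <<'E'
from h import *
def clip(img,sg,z=73,cam="top"):
    g=img.max(2).astype(float);ts=np.arange(-.45,1.76,.05)
    P=[[-96+62*np.sin(t),sg*(85+62*np.cos(t)),z] for t in ts]
    u=proj(cam,stand(P0,P));v=cv2.remap(cv2.blur(g,(3,3)).astype(np.float32),u[:,0].astype(np.float32),u[:,1].astype(np.float32),1).ravel()
    return list(zip(np.round(ts,2).tolist(),v.astype(int).tolist()))
E
python3 - <<'E'
from clip import *
print(where())
a=snap("top","t3.png");b=snap("scene","s4.png")
print("R top",clip(a,-1));print("R scene",clip(b,-1,65,"scene"));print("L top",clip(a,1))
slides([[15,-172,28],[15,-168,28]])
E
```

```text
[  12.6 -193.8   27.7]
R top [(-0.45, 70), (-0.4, 70), (-0.35, 70), (-0.3, 66), (-0.25, 56), (-0.2, 47), (-0.15, 43), (-0.1, 42), (-0.05, 43), (-0.0, 51), (0.05, 65), (0.1, 74), (0.15, 76), (0.2, 76), (0.25, 76), (0.3, 77), (0.35, 78), (0.4, 78), (0.45, 76), (0.5, 75), (0.55, 73), (0.6, 68), (0.65, 62), (0.7, 58), (0.75, 59), (0.8, 72), (0.85, 101), (0.9, 141), (0.95, 171), (1.0, 185), (1.05, 191), (1.1, 196), (1.15, 200), (1.2, 201), (1.25, 202), (1.3, 201), (1.35, 199), (1.4, 203), (1.45, 216), (1.5, 236), (1.55, 249), (1.6, 253), (1.65, 253), (1.7, 253), (1.75, 253)]
R scene [(-0.45, 176), (-0.4, 177), (-0.35, 170), (-0.3, 161), (-0.25, 140), (-0.2, 117), (-0.15, 93), (-0.1, 80), (-0.05, 77), (-0.0, 87), (0.05, 108), (0.1, 138), (0.15, 163), (0.2, 175), (0.25, 178), (0.3, 178), (0.35, 177), (0.4, 178), (0.45, 178), (0.5, 178), (0.55, 178), (0.6, 179), (0.65, 178), (0.7, 176), (0.75, 170), (0.8, 161), (0.85, 151), (0.9, 144), (0.95, 140), (1.0, 140), (1.05, 145), (1.1, 150), (1.15, 154), (1.2, 160), (1.25, 176), (1.3, 197), (1.35, 215), (1.4, 228), (1.45, 234), (1.5, 235), (1.55, 236), (1.6, 237), (1.65, 241), (1.7, 245), (1.75, 248)]
L top [(-0.45, 130), (-0.4, 131), (-0.35, 131), (-0.3, 130), (-0.25, 129), (-0.2, 129), (-0.15, 130), (-0.1, 129), (-0.05, 119), (-0.0, 97), (0.05, 81), (0.1, 82), (0.15, 81), (0.2, 73), (0.25, 66), (0.3, 69), (0.35, 75), (0.4, 90), (0.45, 111), (0.5, 128), (0.55, 135), (0.6, 136), (0.65, 132), (0.7, 127), (0.75, 124), (0.8, 134), (0.85, 170), (0.9, 215), (0.95, 245), (1.0, 253), (1.05, 254), (1.1, 254), (1.15, 255), (1.2, 254), (1.25, 254), (1.3, 254), (1.35, 254), (1.4, 254), (1.45, 254), (1.5, 254), (1.55, 254), (1.6, 254), (1.65, 255), (1.7, 255), (1.75, 255)]
8.3833 [ 0.5207 -0.3495 -0.0022] [-0.61 -0.78  0.49]
[[2.24, 0.1, 0.18], [2.64, 0.1, 0.18]]
```

Right clip now reads about -0.08 in both views, so it is off the leaf. Next, bring the fingertip gently against the tab edge.

Emit:
send_rows(motion=[{"slide": [1.6,0.2,0.1],"twist": 0},{"slide": [2.0,0.2,0.1],"twist": 0},{"slide": [2.2,0.2,0.1],"twist": 0},{"slide": [2.2,0.2,0.1],"twist": 0}])

```text
clock: 8.72
eef_pos: [0.5272, -0.3285, -0.0035]
ee_rot: [[0.214, 0.977, 0.001], [0.977, -0.214, -0.001], [-0.0, 0.001, -1.0]]
ft_force: [-0.4, -0.5, 0.1]
gripper_width: 0.001
grasp_force: 0.0
```

Emit:
send_rows(motion=[{"slide": [0.1,0,0],"twist": 0},{"slide": [0.2,0,0],"twist": 0},{"slide": [0.2,0,0],"twist": 0}])

```text
clock: 8.97
eef_pos: [0.527, -0.327, -0.0044]
ee_rot: [[0.216, 0.976, 0.0], [0.976, -0.216, -0.0], [-0.0, 0.0, -1.0]]
ft_force: [-0.1, -0.5, 0.2]
gripper_width: -0.0
grasp_force: 0.0
```

Emit:
send_rows(motion=[{"slide": [0.1,0,0],"twist": 0},{"slide": [0.2,0,0],"twist": 0},{"slide": [0.2,0,0],"twist": 0}])

```text
clock: 9.22
eef_pos: [0.5273, -0.3251, -0.0046]
ee_rot: [[0.216, 0.976, -0.0], [0.976, -0.216, -0.0], [-0.0, -0.0, -1.0]]
ft_force: [-0.1, -1.8, 0.4]
gripper_width: -0.004
grasp_force: 1.0
```

```bash
python3 - <<'E'
from h import *
print(where());slides([[15,-170,28]])
E
```

```text
[  15.3 -169.2   27.4]
9.2167 [ 0.5273 -0.3251 -0.0046] [-0.06 -1.78  0.37]
[[-0.08, -0.03, -0.06]]
```

Emit:
send_rows(motion=[{"slide": [0.1,0,0],"twist": 0},{"slide": [0.12,0,-0.4],"twist": 0},{"slide": [0.15,0,-1.0],"twist": 0},{"slide": [0.25,0,-2.0],"twist": 0},{"slide": [0.4,0,-3.0],"twist": 0}])

```text
clock: 9.63
eef_pos: [0.5279, -0.3221, 0.0257]
ee_rot: [[0.216, 0.976, -0.0], [0.976, -0.216, -0.001], [-0.001, -0.0, -1.0]]
ft_force: [-1.9, -6.9, 0.5]
gripper_width: 0.0
grasp_force: 3.1
```

```bash
cat > tab.py <<'E'
from h import *
def tab():
    for cam in ("top","scene"):
        im=r.get_image(cam);hsv=cv2.cvtColor(im,cv2.COLOR_RGB2HSV)
        m=cv2.inRange(hsv,(0,140,60),(8,255,255))|cv2.inRange(hsv,(172,140,60),(180,255,255))
        lo=proj(cam,stand(P0,[[15,-146,46],[15,-30,190],[15,146,48],[-80,-146,46],[80,-146,46],[15,-100,150]]));a=lo.min(0).astype(int)-8;b=lo.max(0).astype(int)+8
        w=np.zeros_like(m);w[max(a[1],0):b[1],a[0]:b[0]]=255;m&=w
        n,l,st,ce=cv2.connectedComponentsWithStats(m)
        print(cam,[(int(s[4]),np.round(ce[i],1).tolist()) for i,s in enumerate(st) if i and s[4]>8])
        for th in (0,.1,.2,.3,.5,.8,1.2,3.14): print("  %.1f"%th,np.round(proj(cam,stand(P0,[[15,-146*np.cos(th),46+146*np.sin(th)]]))[0],1),end="")
        print()
E
python3 - <<'E'
from tab import *
print(where(),r.get_state()["ft_force"]);tab()
E
```

```text
[  15.2 -166.1   57.7] [-1.87277408 -6.87943049  0.52343853]
top [(105, [397.8, 189.9]), (307, [425.9, 202.7])]
  0.0 [425.4 205.3]  0.1 [426.7 204.5]  0.2 [427.5 203.7]  0.3 [427.7 202.7]  0.5 [426.1 200.3]  0.8 [419.  195.9]  1.2 [400.9 189.3]  3.1 [312.8 181.2]
scene [(41, [369.3, 178.1])]
  0.0 [370.  185.9]  0.1 [370.  181.7]  0.2 [369.8 177.7]  0.3 [369.2 173.8]  0.5 [367.1 166.7]  0.8 [361.8 158. ]  1.2 [351.2 151.5]  3.1 [302.3 211.3]
```

The lift works: tab at θ≈0.2 in both views. Force is 7 N, so I'll ease the inward bias and follow the arc.

Emit:
send_rows(motion=[{"slide": [0.1,0,-0.75],"twist": 0},{"slide": [0.3,0,-1.5],"twist": 0},{"slide": [0.56,0,-2.25],"twist": 0},{"slide": [0.82,0,-3.0],"twist": 0},{"slide": [1.17,0,-3.75],"twist": 0},{"slide": [1.53,0,-4.5],"twist": 0},{"slide": [1.98,0,-5.25],"twist": 0},{"slide": [2.45,0,-6.0],"twist": 0},{"slide": [3.02,0,-6.75],"twist": 0},{"slide": [3.65,0,-7.5],"twist": 0}])

```text
clock: 10.57
eef_pos: [0.5362, -0.2861, 0.1015]
ee_rot: [[0.216, 0.976, 0.0], [0.976, -0.216, -0.001], [-0.001, 0.001, -1.0]]
ft_force: [-1.9, -7.0, 5.2]
gripper_width: -0.003
grasp_force: 3.5
```

```bash
python3 - <<'E'
from tab import *
print(where(),r.get_state()["ft_force"]);tab()
E
```

```text
[  15.6 -129.1  133.5] [-1.88047758 -7.02512322  5.16599971]
top [(136, [393.4, 186.5]), (350, [418.7, 196.6])]
  0.0 [425.4 205.3]  0.1 [426.7 204.5]  0.2 [427.5 203.7]  0.3 [427.7 202.7]  0.5 [426.1 200.3]  0.8 [419.  195.9]  1.2 [400.9 189.3]  3.1 [312.8 181.2]
scene [(11, [349.1, 175.5]), (12, [342.8, 181.3])]
  0.0 [370.  185.9]  0.1 [370.  181.7]  0.2 [369.8 177.7]  0.3 [369.2 173.8]  0.5 [367.1 166.7]  0.8 [361.8 158. ]  1.2 [351.2 151.5]  3.1 [302.3 211.3]
```

Emit:
send_rows(motion=[{"slide": [0.6,0,-0.85],"twist": 0},{"slide": [1.44,0,-1.55],"twist": 0},{"slide": [2.4,0,-2.3],"twist": 0},{"slide": [3.46,0,-3.05],"twist": 0},{"slide": [4.35,0,-3.55],"twist": 0},{"slide": [5.33,0,-4.05],"twist": 0},{"slide": [6.25,0,-4.45],"twist": 0},{"slide": [7.2,0,-4.75],"twist": 0},{"slide": [8.0,0,-4.95],"twist": 0},{"slide": [8.8,0,-5.1],"twist": 0}])

```text
clock: 11.5
eef_pos: [0.5554, -0.1983, 0.1516]
ee_rot: [[0.215, 0.977, 0.0], [0.977, -0.215, 0.0], [0.0, -0.0, -1.0]]
ft_force: [-0.2, -0.2, -0.9]
gripper_width: 0.004
grasp_force: 0.1
```

```bash
python3 - <<'E'
from tab import *
print(where(),r.get_state()["ft_force"]);tab()
E
```

```text
[ 15.4 -39.2 183.6] [-0.19207479 -0.23353596 -0.90090647]
top [(14, [380.1, 175.2]), (117, [387.2, 187.7]), (24, [377.2, 185.0])]
  0.0 [425.4 205.3]  0.1 [426.7 204.5]  0.2 [427.5 203.7]  0.3 [427.7 202.7]  0.5 [426.1 200.3]  0.8 [419.  195.9]  1.2 [400.9 189.3]  3.1 [312.8 181.2]
scene [(92, [344.3, 151.6]), (19, [335.4, 170.7]), (13, [335.2, 179.1])]
  0.0 [370.  185.9]  0.1 [370.  181.7]  0.2 [369.8 177.7]  0.3 [369.2 173.8]  0.5 [367.1 166.7]  0.8 [361.8 158. ]  1.2 [351.2 151.5]  3.1 [302.3 211.3]
```

Leaf near 1.4 rad and following; push past upright, keeping the arm out of its way.

Emit:
send_rows(motion=[{"slide": [0.8,0,-0.1],"twist": 0},{"slide": [1.6,0,-0.1],"twist": 0},{"slide": [2.4,0,-0.1],"twist": 0},{"slide": [3.2,0,-0.1],"twist": 0},{"slide": [4.0,0,-0.1],"twist": 0},{"slide": [4.8,0,-0.1],"twist": 0},{"slide": [5.2,0,-0.1],"twist": 0},{"slide": [5.2,0,-0.1],"twist": 0},{"slide": [5.2,0,-0.1],"twist": 0}])

```text
clock: 12.35
eef_pos: [0.5664, -0.1484, 0.1524]
ee_rot: [[0.215, 0.977, -0.0], [0.977, -0.215, -0.0], [-0.0, -0.0, -1.0]]
ft_force: [1.1, -0.5, -0.7]
gripper_width: 0.004
grasp_force: 0.0
```

Emit:
send_rows(motion=[{"slide": [0,-2,-2],"twist": 0},{"slide": [0,-5,-2],"twist": 0},{"slide": [0,-8.5,-2],"twist": 0},{"slide": [0,-12,-2],"twist": 0},{"slide": [3,-14,-2],"twist": 0},{"slide": [7,-14,-2],"twist": 0},{"slide": [11,-14,-1],"twist": 0},{"slide": [14,-14,0],"twist": 0},{"slide": [14,-14,0],"twist": 0}])

```text
clock: 13.1
eef_pos: [0.4603, 0.0237, 0.1516]
ee_rot: [[0.21, 0.978, 0.0], [0.978, -0.21, 0.002], [0.002, -0.0, -1.0]]
ft_force: [-0.2, 0.4, 0.4]
gripper_width: 0.001
grasp_force: 0.0
```

```bash
python3 - <<'E'
from tab import *
from clip import clip
print(where(),r.get_state()["ft_force"]);tab()
a=snap("top","t5.png");print("R",clip(a,-1)[:14]);print("L",clip(a,1)[5:24])
cv2.imwrite("pics/t5c.png",cv2.resize(a[130:270,280:460,::-1],(720,560),interpolation=cv2.INTER_CUBIC))
slides([[-118,152,105],[-118,152,62]])
E
```

```text
[-125.2  157.1  183.6] [-0.24541156  0.35178212  0.373513  ]
top [(169, [315.8, 178.0])]
  0.0 [425.4 205.3]  0.1 [426.7 204.5]  0.2 [427.5 203.7]  0.3 [427.7 202.7]  0.5 [426.1 200.3]  0.8 [419.  195.9]  1.2 [400.9 189.3]  3.1 [312.8 181.2]
scene [(93, [302.9, 211.3])]
  0.0 [370.  185.9]  0.1 [370.  181.7]  0.2 [369.8 177.7]  0.3 [369.2 173.8]  0.5 [367.1 166.7]  0.8 [361.8 158. ]  1.2 [351.2 151.5]  3.1 [302.3 211.3]
R [(-0.45, 129), (-0.4, 129), (-0.35, 129), (-0.3, 122), (-0.25, 106), (-0.2, 90), (-0.15, 82), (-0.1, 78), (-0.05, 78), (-0.0, 94), (0.05, 121), (0.1, 139), (0.15, 143), (0.2, 142)]
L [(-0.2, 158), (-0.15, 158), (-0.1, 157), (-0.05, 156), (-0.0, 155), (0.05, 154), (0.1, 153), (0.15, 154), (0.2, 163), (0.25, 179), (0.3, 190), (0.35, 189), (0.4, 191), (0.45, 196), (0.5, 202), (0.55, 204), (0.6, 203), (0.65, 202), (0.7, 201)]
13.25 [0.4597 0.0178 0.1524] [-0.4  -1.    0.77]
[[0.08, 0.65, 7.94], [0.08, 0.65, 12.24]]
```

View pics/t5c.png

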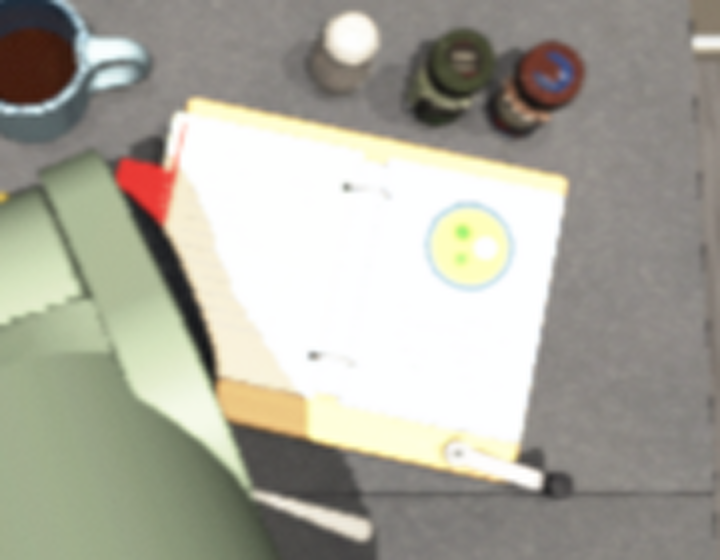

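The leaf lies flat on the left, tab at crop (145,190). The stand corners match the earlier picture (568,185 / 520,480), and the right clip is parked with its knob at (558,485). Descending behind the left knob.

Emit:
send_rows(motion=[{"slide": [0.1,0.6,3],"twist": 0},{"slide": [0.1,0.6,6],"twist": 0},{"slide": [0.1,0.6,9],"twist": 0},{"slide": [0.1,0.6,11],"twist": 0},{"slide": [0.1,0.6,12.2],"twist": 0},{"slide": [0.1,0.6,12.2],"twist": 0}])

```text
clock: 13.75
eef_pos: [0.4646, 0.0165, 0.0286]
ee_rot: [[0.217, 0.976, -0.003], [0.976, -0.217, -0.001], [-0.001, -0.003, -1.0]]
ft_force: [-0.6, -0.1, -0.1]
gripper_width: -0.001
grasp_force: 0.0
```

```bash
python3 - <<'E'
from h import *
t=np.array([.15,.3,.5,.7,.9,1.1,1.3,1.45,1.57])
print(where())
slides([[-96+62*np.sin(a)-8*np.cos(a)-14.5*min(1,1.6*np.cos(a)), 85+62*np.cos(a)+8*np.sin(a)+11*min(1,1.6*np.sin(a)),62] for a in t])
E
```

```text
[-119.4  151.    60.6]
13.75 [0.4646 0.0165 0.0286] [-0.59 -0.08 -0.06]
[[-0.08, 1.02, -0.14], [0.09, 1.95, -0.14], [0.08, 3.16, -0.15], [-0.23, 4.27, -0.15], [-1.0, 5.26, -0.15], [-1.96, 6.45, -0.16], [-3.05, 7.48, -0.16], [-3.94, 8.12, -0.16], [-4.67, 8.54, -0.16]]
```

Emit:
send_rows(motion=[{"slide": [0,0.6,-0.1],"twist": 0},{"slide": [0,1.2,-0.1],"twist": 0},{"slide": [0.1,2.0,-0.1],"twist": 0},{"slide": [0.1,2.6,-0.1],"twist": 0},{"slide": [0.1,3.2,-0.1],"twist": 0},{"slide": [-0.1,3.8,-0.1],"twist": 0},{"slide": [-0.3,4.3,-0.1],"twist": 0},{"slide": [-0.6,4.8,-0.1],"twist": 0},{"slide": [-1.0,5.3,-0.1],"twist": 0},{"slide": [-1.5,5.9,-0.1],"twist": 0}])

```text
clock: 14.58
eef_pos: [0.5206, -0.0096, 0.0315]
ee_rot: [[0.215, 0.977, -0.0], [0.977, -0.215, 0.0], [0.0, -0.0, -1.0]]
ft_force: [0.6, 0.4, 0.2]
gripper_width: 0.001
grasp_force: 0.3
```

Emit:
send_rows(motion=[{"slide": [-0.5,0.6,0],"twist": 0},{"slide": [-1.0,1.1,0],"twist": 0},{"slide": [-1.5,1.6,0],"twist": 0},{"slide": [-2.0,2.0,0],"twist": 0},{"slide": [-2.5,2.3,0],"twist": 0},{"slide": [-3.0,2.5,0],"twist": 0},{"slide": [-3.2,2.6,0],"twist": 0},{"slide": [-3.2,2.6,0],"twist": 0},{"slide": [-2.0,2.6,0],"twist": 0},{"slide": [-2.0,2.6,-2],"twist": 0}])

```text
clock: 15.42
eef_pos: [0.5401, -0.0316, 0.0493]
ee_rot: [[0.213, 0.977, -0.004], [0.977, -0.213, 0.002], [0.001, -0.004, -1.0]]
ft_force: [-0.8, 0.3, -0.8]
gripper_width: -0.002
grasp_force: 0.0
```

Emit:
send_rows(motion=[{"slide": [0,0,-4],"twist": 0},{"slide": [0,0,-8],"twist": 0},{"slide": [-4,-2,-11],"twist": 0},{"slide": [-8,-4,-11],"twist": 0},{"slide": [-12,-6,-11],"twist": 0},{"slide": [-16,-8,-11],"twist": 0},{"slide": [-20,-8,-11],"twist": 0},{"slide": [-24,-8,-11],"twist": 0},{"slide": [-28,-8,-11],"twist": 0},{"slide": [-32,-8,-11],"twist": 0}])

```text
clock: 16.25
eef_pos: [0.3966, -0.3195, 0.1619]
ee_rot: [[0.214, 0.977, 0.001], [0.977, -0.214, -0.0], [-0.0, 0.001, -1.0]]
ft_force: [1.9, -0.3, 1.1]
gripper_width: -0.0
grasp_force: 0.0
```

Emit:
send_rows(motion=[{"slide": [-3,0,0],"twist": 0},{"slide": [-6,0,0],"twist": 0},{"slide": [-6,0,0],"twist": 0},{"slide": [-6,0,0],"twist": 0}])

```text
clock: 16.58
eef_pos: [0.3839, -0.3774, 0.1612]
ee_rot: [[0.217, 0.976, -0.0], [0.976, -0.217, 0.0], [0.0, -0.0, -1.0]]
ft_force: [0.3, 0.9, 0.5]
gripper_width: -0.003
grasp_force: 0.0
```

```bash
python3 - <<'E'
from clip import *
print(where())
a=snap("top","t6.png")
cv2.imwrite("pics/t6c.png",cv2.resize(a[130:270,280:460,::-1],(720,560),interpolation=cv2.INTER_CUBIC))
print("L",clip(a,1)[20:])
E
```

```text
[-113.5 -251.1  193.2]
L [(0.55, 119), (0.6, 127), (0.65, 152), (0.7, 185), (0.75, 221), (0.8, 247), (0.85, 251), (0.9, 252), (0.95, 252), (1.0, 253), (1.05, 253), (1.1, 254), (1.15, 253), (1.2, 253), (1.25, 253), (1.3, 253), (1.35, 252), (1.4, 231), (1.45, 172), (1.5, 103), (1.55, 78), (1.6, 100), (1.65, 162), (1.7, 227), (1.75, 252)]
```

View pics/t6c.png

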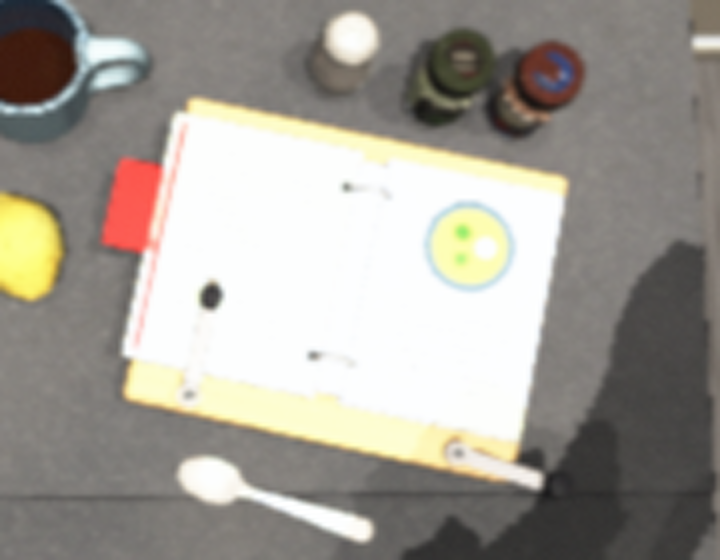

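The leaf is flat on the left, tab at (132,205). The left clip is over it at about 1.55 rad, knob at (210,295), and the right clip is parked at (558,485). The stand and the things beside it in view look unmoved.

```bash
python3 -c "
from rig import r
print(r.job_done())"
```

```text
the job is handed in; nothing more can be done
None
```

The job is handed in at about 17 s: the leaf lies flat on the left half under the left clip (about 1.55 rad), the right clip is parked off it, the stand and the things visible round it look unmoved in the last picture, and my first pass at the right clip went over the knob without touching it because the fingertips sit about 32 mm above the reported TCP.

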